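Charged battery pack from the charger to the cordless lab pump

ROBOT

A 6-joint arm with a two-finger parallel gripper is mounted at the origin on the work surface. World frame = base frame: x ahead of the robot, y to its left, z up, the work surface at z = 0. Lengths are in m, angles in rad, forces in N, time in s.
With the tool pointing down it reaches from about 0.375 to 0.9 m from the base axis. Payload 3.1 kg.
Tool frame: the origin (TCP) lies at the very end of the fingers, on their centre line; the grasp point (between the pads) lies 19 mm behind it (robot.grip_depth is the distance from the TCP to the grasp point, in m); z points along the fingers, y is the direction in which the jaws open and shut (so a half turn about z gives the same grasp; the last joint's range is limited). The gripper opens to 87 mm and grips with 3 to 60 N. Pads are 19 mm wide; open, the fingers measure 117 mm over their backs; the gripper's body (75 mm by 190 mm) begins 51 mm behind the grasp point.
Start: joints at [0.935, 0.527, 1.433, -0, 1.181, -0.178], TCP at [0.276, 0.561, 0.223] pointing down, gripper open.
Joint ranges: [-3.08, 3.08], [-0.75, 2.2], [0.22, 2.44], [-1.43, 4.57], [0, 2.65], [-2.85, 2.85]. Speed limits (rad/s): [2.79, 2.79, 3.14, 3.14, 3.14, 3.14].

INTERFACE

Orientations are given as a unit quaternion [x, y, z, w].
In Python, from rig import robot gives the robot as it stands.
- The arm moves only by the tool drive_tool, never from a script. Its argument "series" is a list of rows, each a list of 7 numbers: the shift along the tool's x, y, z in m, then the turn, a rotation vector about the tool's x, y, z in degrees, then the opening, from 0 (shut) to 1 (fully open). A call has 1 to 5 rows; each row shifts and turns the commanded pose from where the row before left it, along the tool's axes as they then stand; what a row does not reach is not made up. A row lasts 1/8 s, in which the tool goes at most 62.5 mm and 10.7 degrees, less where a joint would pass 70% of its speed; a pose out of reach is approached as far as the arm can. A call is refused whole if a number of a shift passes 0.0625 or a number of a turn 10.7, either way. A call with a gripper value outside its range is refused whole. The fingers move at their own pace and stop on an object; "squeeze" is the grip in N (left out, the last holds). Time passes only in rows, so rows that do not move let the fingers close. It gives the time, the measured TCP pose, the force and the opening at its end, in the units of the state.
- robot.get_obs(): the state, without advancing time (a new reading comes with each control period).
- robot.camera(name): name is "scene" or "top" or "wrist"; returns (picture, depth): 480x640x3 uint8, blue, green, red; 480x640 float32, m along the optical axis (not along the pixel's ray), 0 where there is no reading.
- robot.camera_model(name): a dict with "fx", "fy", "cx", "cy" (pixels), "k1" (the pictures are not rectified: a ray, as slopes to the right and down, at radius r is drawn at 1 + k1 r^2 times it, then the intrinsics apply), "R" (3x3) and "t" (3): a world point X has camera coordinates R X + t. Camera axes: x right, y down, z forward; pixel columns grow to the right and rows downward; lengths in m; the calibration is good to about 2 mm. A picture is of the moment at which its call begins: read the wrist's pose just before it. camera_model takes no time and is no camera call; for the wrist camera it gives the pose at the moment of the call.
- robot.hand_in(): hands the job in, once; it reports no verdict.
The state is a dict: "time": time; "q": joint angles; "joint_velocities": joint speeds; "joint_torque": joint torques, N m; "position": TCP position; "tool_rot": TCP orientation; "ft_force": force on the tool from outside, world axes, zero at the start; "moment": the same for the moment, N m; "grip_width": finger opening in m.
Only numpy, scipy, OpenCV 4.12 (cv2) and the standard library are available. Lean on these libraries where they do the work, as an engineer would, in place of code of your own. Each camera call takes 0.05 s, during which the arm holds its last target. There are 200 camera calls.

TASK

The pump's battery pack is charged: press the catch pad on the charger so that the pack springs loose, slide it out of the charger's rail, and slide it into the same kind of rail on the vacuum pump until the pump's catch clicks and holds it by itself. Push firmly but do not force anything: stop once it has clicked, and leave the spool, beaker and reagent bottle where they stand.

Things in the scene. Friction and masses are not known exactly. Their poses are not given: they have to be found in the camera images.
- charger: Battery charger, fixed: grey base 92 mm wide with an aluminium rail, behind it a dark catch block with steel hook and pad, then a low beige case (110 wide, 40 tall, no gauges). Origin: on the bench under the middle of the rail's mouth. x: along the rail, the way a pack slides in (away from the robot); z up. The pack starts locked here, its origin at x = 34, z = 12 mm.
- charger_mouth (a point): Middle of the mouth of the charger's rail, on its floor, 12 mm above the bench; axes as charger. From x = 0 to 70 mm two side walls, 63 mm apart, 25.5 mm above the bench, carry inward lips (48 apart, undersides 7.5 over the floor) that hold the pack's flange down. The pack can be lifted out only when its flange is clear: pack origin 41 mm or more before the mouth.
- charger_apron (a point): Point on the charger's open apron, 50 mm before the mouth: the rail's floor runs on at the same 12 mm height to 75 mm before the mouth, without lips. Flared lead-ins reach from the mouth 27 mm out, about 63 mm apart at the mouth, widening to 79, 25 mm above the bench.
- charger_pad (a point): Middle of the top of the charger's dark catch pad (34 mm along the rail, 30 across, 45 above the bench, 165 past the mouth). Press straight down: hook clear when pad is 7 to 9 mm down here, about 4 rising to 15 N, stop at 13 mm; it springs back. A spring ejector (about 7 N) then pushes the pack back by some 8 mm; it stays in the rail, free to be drawn out.
- charger_catch (a joint): Rocker of the charger's catch, rad: 0 = hook down (locked), grows as the pad is pressed, hook clear at about 0.25, stop at 0.42.
- battery: Grey battery pack, 0.2 to 0.33 kg: dark flat flange 80 (x) x 60 (y) x 6 mm under a grey body 78 x 44 x 52 (top 58 above the underside). Grip it across y by its flat sides, 44 mm apart, above the rail's lips. Origin: centre of the flange's underside; x points to the tongue, which enters a rail first; z up.
- battery_rib (a point): Top of the upright rib at the end of the pack's tongue (26 wide, from the flange's end to 76 mm ahead of the pack's origin). The rib spans x = 66 to 76, its top 16 mm above the underside; the catch's hook drops behind it.
- pump: Cordless vacuum pump, fixed: same base, rail, catch block and hook as the charger, in front of a beige case 150 x 140 x 95 mm (from x = 200 on) with two round gauges. Origin and axes as the charger's. Its catch block is adjustable: the pack clicks in with its origin anywhere from x = 19 to 49 mm, 2.5 mm short of a rubber buffer; exactly where is not known and must be felt.
- pump_mouth (a point): Middle of the mouth of the pump's rail, on its floor 12 mm above the bench; all sizes as the charger's rail. Sliding in, the tongue meets a spring ejector 8 mm before the click (4 to 7 N), the rib lifts the hook (2 to 8 N more), the hook snaps down behind it, then a stiff rubber buffer is felt (8 N/mm): stop by 20 N, 28 N breaks it. A pack that has not clicked is pushed back when let go.
- pump_apron (a point): Point on the pump's open apron, 50 mm before its mouth, 12 mm above the bench; built as the charger's. A pack set down level with its origin here has its flange's front edge 10 mm before the lips and can be slid in.
- pump_catch (a joint): Rocker of the pump's catch, rad: 0 = hook down, grows to about 0.25 as the rib passes under the hook, and back to near 0 at the click.
- pump_ejector (a joint): Spring ejector of the pump's catch block, m: 0 = fully out, about 0.008 when a pack is clicked in, 0.0105 as it meets the buffer; over 0.013 the buffer is overloaded.
- spool: White plastic spool standing on its flange, 56 mm across, 26 tall; bystander, loose, to be left alone. Origin: centre of its underside.
- beaker: Empty glass beaker, 70 mm across, 90 tall; bystander, loose, to be left alone. Origin: centre of its underside.
- reagent: Amber reagent bottle, 60 mm across, 130 tall; bystander, loose, to be left alone. Origin: centre of its underside.
Things that resemble listed ones, but are neither listed nor needed, are in the scene too. Leave any purple or red look-alike of the battery alone.

How it is judged:
On the way, in this order (a step that is already met when the one before it is completed fails the run):
1. the charger's catch is pressed down, its hook raised (value of joint charger_catch above 0.18 rad), for 0.02 s.
2. the battery pack is out of the charger's rail (horizontal distance between battery and charger above 0.1 m and distance of battery from where it was at the start of the episode above 0.08 m), for 0.1 s.
At the end, for the whole second after the job is handed in: The pack lies level and at rest in the pump's rail, held by the pump's catch alone: hook down (below 0.12 rad), ejector kept pressed in by over 5.5 mm, pack 14 to 54 mm past the rail's mouth, within 4 mm of its centre line and 3.5 mm of its floor (value of joint pump_ejector above 0.0055 m and value of joint pump_catch below 0.12 rad and x of battery in the frame of pump between 0.014 and 0.054 m and y of battery in the frame of pump between -0.004 and 0.004 m and z of battery in the frame of pump below 0.0155 m and angle between battery's own z axis and vertical below 0.06 rad and linear speed of battery below 0.01 m/s); the robot touches nothing.
It fails at once if the battery pack is pushed too hard at the end of the pump's rail, its rubber buffer crushed by over 2.5 mm (about 28 N) (value of joint pump_ejector above 0.013 m).
It fails at once if the battery pack is forced against the charger or the pump with more than 80 N (contact force between battery and charger above 80 N or contact force between battery and pump above 80 N).
It fails at once if the robot presses on the charger with more than 60 N (contact force between any of the fingers, the arm and charger above 60 N).
It fails at once if the robot presses on the pump with more than 60 N (contact force between any of the fingers, the arm and pump above 60 N).
It fails at once if the spool, beaker or reagent bottle is moved by more than 20 mm or tipped over (distance of any of spool, beaker, reagent from where it was at the start of the episode above 0.02 m or angle between any of spool, beaker, reagent's own z axis and vertical above 0.3 rad).
It also fails if it takes over 64 s, if anything falls off the work surface, if the arm or the gripper's body presses on something with over 40 N, if the wrist force passes 120 N, or if a joint passes its speed limit or range.

## Working session

There is one attempt and no reset: what is moved stays moved. The work goes in short steps, Python scripts to look and compute and a tool call to move; the robot and the scene stay as the last step left them, time stands still between calls to the robot, and variables do not carry over. Pictures are saved under pics/ and viewed, about 8 in all and at most 12, crops included, and the job is handed in when it is done.

Besides the shell and the picture viewer there is one more tool, called after "Request:" by a JSON object that holds its "api" and its "payload", one argument or row to a line. drive_tool: Moves the arm, as the interface text tells. Its arguments: {"type":"object","properties":{"series":{"type":"array"},"squeeze":{"type":"number"}},"required":["series"]}

```bash
ls; mkdir -p pics; cat > h.py <<'E'
import numpy as np, cv2
from rig import robot
from scipy.spatial.transform import Rotation as Rn
def cloud(name):
    m=robot.camera_model(name); im,d=robot.camera(name)
    K=np.array([[m['fx'],0,m['cx']],[0,m['fy'],m['cy']],[0,0,1]]); 
    v,u=np.mgrid[:480,:640]; p=np.stack([u,v],-1).reshape(-1,1,2).astype(float)
    n=cv2.undistortPoints(p,K,np.array([m['k1'],0,0,0.])).reshape(480,640,2)
    c=np.dstack([n*d[...,None],d]); W=(c-np.array(m['t']))@np.array(m['R'])
    W[d==0]=np.nan
    return im,W,m
E
python3 - <<'E'
from h import *
for n in ('scene','top'):
    im,W,m=cloud(n); cv2.imwrite(f'pics/{n}0.png',im); np.savez(f'{n}0.npz',im=im,W=W)
    print(n,m['fx'],m['k1'],-np.array(m['R']).T@np.array(m['t']))
print(robot.get_obs())
E
```

```text
pics
scene 544.6682331505946 -0.0014175901038649729 [1.34150774 0.38256347 0.87881245]
top 586.377318740203 -0.022302614612245503 [0.26299259 0.01434628 1.5867012 ]
{'time': 0.1, 'q': array([ 9.35510078e-01,  5.28392424e-01,  1.43376785e+00, -1.85824688e-05,
        1.18138902e+00, -1.78452921e-01]), 'joint_velocities': array([ 0.00019652, -0.00231294, -0.00435196,  0.0006899 , -0.0007533 ,
       -0.00161726]), 'joint_torque': array([ 3.22654132e-04, -4.40979373e+01, -1.77154112e+01,  6.35299576e-02,
        5.33458369e-02, -3.31022829e-05]), 'position': array([0.27524995, 0.56039687, 0.22165968]), 'tool_rot': array([ 2.26432045e-01,  9.74026474e-01, -9.01855406e-04, -3.79266592e-04]), 'ft_force': array([-0.40439019,  0.51904033, -0.42854211]), 'moment': array([0.03624606, 0.08316795, 0.02387978]), 'grip_width': 0.08693028911676441}
```

View pics/scene0.png

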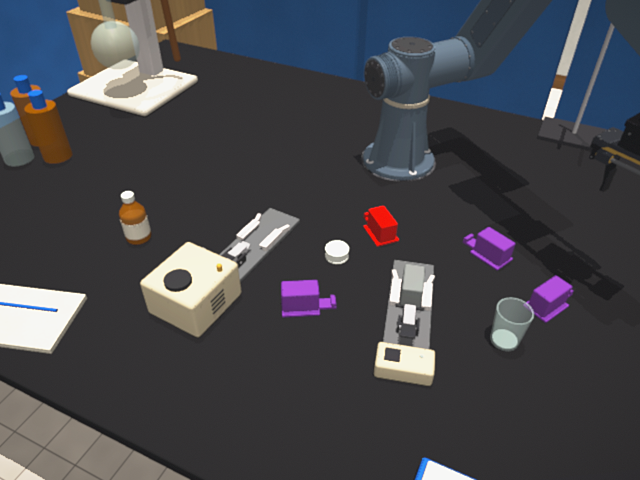

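View pics/top0.png

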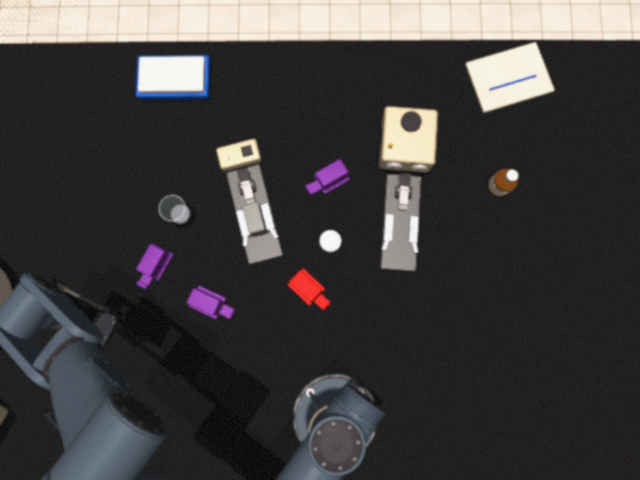

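Top view: the charger with the grey pack is at (250,205), mouth end toward (263,255). The pump with its gauges is at (405,190), mouth end toward (400,265). The beaker is at (174,209), the spool at (330,240) and the reagent bottle at (503,182). The look-alikes are purple at (153,265), (210,303), (328,178) and red at (308,288). Only the grey pack in the charger rail fits the description.

```bash
python3 - <<'E'
from h import *
D=np.load('top0.npz'); W=D['W']; im=D['im']
S=np.load('scene0.npz')
def report(name,box):
    u0,v0,u1,v1=box; w=W[v0:v1,u0:u1].reshape(-1,3); w=w[~np.isnan(w[:,0])]
    print(name,'zhist',np.histogram(w[:,2]*1e3,bins=[-10,-4,4,8,16,20,28,36,42,50,60,66,75,90,100])[0])
    for lo,hi in ((8,16),(22,29),(38,50),(64,76),(88,100)):
        s=w[(w[:,2]>lo/1e3)&(w[:,2]<hi/1e3),:2]
        if len(s)>15:
            r=cv2.minAreaRect((s*1000).astype(np.float32)); print(lo,hi,len(s),np.round(r[0],1),np.round(r[1],1),round(r[2],1))
            print('   box',np.round(cv2.boxPoints(r)).tolist())
report('charger',(205,130,295,270)); report('pump',(370,95,445,280))
for n,b in (('spool',(315,225,345,255)),('beaker',(150,185,195,230)),('reag',(480,160,525,200))):
    u0,v0,u1,v1=b; w=W[v0:v1,u0:u1].reshape(-1,3); w=w[w[:,2]>.015]; print(n,np.round(np.nanmean(w,0),3),np.round(np.nanmax(w[:,2]),3))
a=cv2.resize(im[130:280,195:315],None,fx=5,fy=5)[:,:];b=cv2.resize(im[90:290,365:450],None,fx=3.5,fy=3.5)
h=max(a.shape[0],b.shape[0]); h=min(h,600)
c=np.zeros((750,a.shape[1]+b.shape[1],3),np.uint8); c[:a.shape[0],:a.shape[1]]=a; c[:b.shape[0],a.shape[1]:]=b
c=cv2.resize(c,None,fx=.8,fy=.8);print(c.shape); cv2.imwrite('pics/crop1.png',c)
E
```

```text
charger zhist [ 893 6017 1471 1469  342  432  365  608  407   31   59  391   44    0]
8 16 1469 [579.3 230.7] [390.8 245.4] 1.2
   box [[381.0, 349.0], [386.0, 104.0], [777.0, 112.0], [772.0, 357.0]]
22 29 393 [565.  223.6] [305.7 110.8] 15.0
   box [[403.0, 237.0], [432.0, 130.0], [727.0, 210.0], [698.0, 317.0]]
38 50 873 [604.2 234.2] [256.1 108.4] 14.4
   box [[467.0, 255.0], [494.0, 150.0], [742.0, 213.0], [715.0, 318.0]]
64 76 444 [518.4 211.5] [78.3 45. ] 15.7
   box [[475.0, 223.0], [487.0, 179.0], [562.0, 200.0], [550.0, 244.0]]
pump zhist [ 710 5207 1346 1896  429  418  231  153  160   76   51   88  365 2091]
8 16 1896 [ 615.9 -203.8] [207.1 517.3] 89.1
   box [[356.0, -303.0], [873.0, -311.0], [876.0, -104.0], [359.0, -96.0]]
22 29 378 [ 598.4 -193.2] [383.7 127.4] 1.5
   box [[405.0, -135.0], [408.0, -262.0], [792.0, -252.0], [789.0, -124.0]]
38 50 263 [ 682.4 -188.4] [257.3 119.3] 21.3
   box [[541.0, -180.0], [584.0, -291.0], [824.0, -197.0], [781.0, -86.0]]
64 76 112 [ 699.1 -163.1] [195.2  94.1] 39.8
   box [[594.0, -189.0], [654.0, -262.0], [804.0, -137.0], [744.0, -65.0]]
88 100 2232 [ 732.1 -201.1] [140.  150.5] 85.2
   box [[651.0, -265.0], [801.0, -277.0], [813.0, -138.0], [663.0, -125.0]]
spool [0.462 0.01  0.027] 0.037
beaker [0.545 0.426 0.061] 0.101
reag [ 0.607 -0.443  0.085] 0.138
(600, 718, 3)
```

View pics/crop1.png

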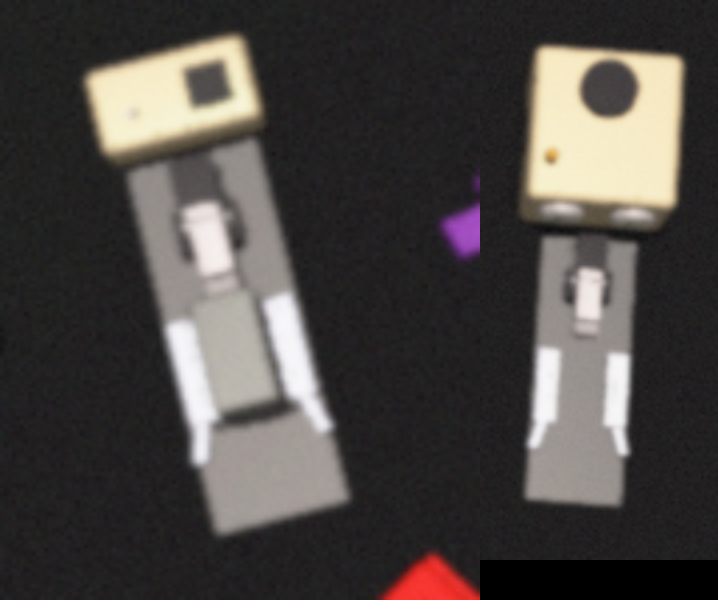

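The crop shows the grey pack in the charger on the left (top centre about (235,350) in the crop). On the right is the empty pump rail with the two-gauge case. Next I fit edges on the z = 12 mm plane.

```bash
cat >> h.py <<'E'
def plane(m,uv,z):
    K=np.array([[m['fx'],0,m['cx']],[0,m['fy'],m['cy']],[0,0,1]]); uv=np.asarray(uv,float).reshape(-1,1,2)
    n=cv2.undistortPoints(uv,K,np.array([m['k1'],0,0,0.])).reshape(-1,2); R=np.array(m['R']);t=np.array(m['t'])
    d=np.c_[n,np.ones(len(n))]@R; c=-R.T@t
    return c+d*((z-c[2])/d[:,2])[:,None]
def rows(m,mask,z,o,yaw):
    "edges of mask on plane z in the frame (o,yaw): per x-bin y min,max"
    v,u=np.nonzero(mask); P=plane(m,np.c_[u,v],z)[:,:2]-o; c,s=np.cos(yaw),np.sin(yaw)
    return P@np.array([[c,-s],[s,c]])
E
python3 - <<'E'
from h import *
D=np.load('top0.npz'); im=D['im']; W=D['W']; m=robot.camera_model('top')
g=im.astype(float).mean(2); sat=im.max(2).astype(int)-im.min(2)
for name,box,o,yaw in (('charger',(200,130,300,275),(.485,.205),np.radians(15)),('pump',(370,90,450,285),(.48,-.2),np.radians(-2))):
    b=np.zeros(g.shape,bool); b[box[1]:box[3],box[0]:box[2]]=1
    for it in range(4):
        L=rows(m,b&(g>60)&(sat<40),.012,o,yaw)
        xs=np.arange(-.065,.15,.006); E=[]
        for x in xs:
            s=L[(abs(L[:,0]-x)<.004)&(abs(L[:,1])<.065)]
            if len(s)>8: E.append((x,s[:,1].min(),s[:,1].max()))
        E=np.array(E); pl=np.polyfit(E[:,0],E[:,1],1); ph=np.polyfit(E[:,0],E[:,2],1)
        yaw+=np.arctan((pl[0]+ph[0])/2); 
        f=[L[(abs(L[:,1]-y)<.003)&(L[:,0]<-.02)][:,0].min() for y in np.arange(-.035,.036,.005)]
        dx=np.mean(f)+.075; dy=(pl[1]+ph[1])/2
        o=np.array(o)+np.array([np.cos(yaw)*dx-np.sin(yaw)*dy,np.sin(yaw)*dx+np.cos(yaw)*dy])
    print(name,np.round(o,4),'yaw',round(np.degrees(yaw),2),'width',np.ptp([pl[1],ph[1]]),pl[0],ph[0],np.std(f))
    c,s=np.cos(yaw),np.sin(yaw)
    for q in ((.034,0),(.165,0),(-.05,0)): print(q,np.round(o+np.array([c*q[0]-s*q[1],s*q[0]+c*q[1]]),4))
    if name=='charger':
        w=W.reshape(-1,3); w=w[(w[:,2]>.064)&(w[:,2]<.078)&(np.hypot(w[:,0]-.518,w[:,1]-.2115)<.06)]; print('batt top z',np.median(w[:,2]),w[:,:2].mean(0))
ob=robot.get_obs(); print(ob['position'], Rn.from_quat(ob['tool_rot']).as_matrix().round(3))
mw=robot.camera_model('wrist'); R=np.array(mw['R']); print(-R.T@mw['t'],R.round(3),mw['fx'])
E
```

```text
charger [0.4843 0.2041] yaw 14.67 width 0.09735257325094836 0.003922960774961002 -0.00368395745592966 0.0005257067362057255
(0.034, 0) [0.5172 0.2127]
(0.165, 0) [0.6439 0.2459]
(-0.05, 0) [0.436  0.1914]
batt top z 0.07045703140892604 [0.51758646 0.21134476]Traceback (most recent call last):
  File "<stdin>", line 14, in <module>
    return umr_minimum(a, axis, None, out, keepdims, initial, where)
ValueError: zero-size array to reduction operation minimum which has no identity
```

```bash
python3 - <<'E'
from h import *
D=np.load('top0.npz'); im=D['im']; W=D['W']; m=robot.camera_model('top')
g=im.astype(float).mean(2); sat=im.max(2).astype(int)-im.min(2)
print(plane(m,[(399,269),(419,222)],.012))
name,box,o,yaw='pump',(370,180,450,285),(.455,-.19),np.radians(-2)
b=np.zeros(g.shape,bool); b[box[1]:box[3],box[0]:box[2]]=1
for it in range(4):
    L=rows(m,b&(g>60)&(sat<40),.012,o,yaw); E=[]
    for x in np.arange(-.065,.14,.006):
        s=L[(abs(L[:,0]-x)<.004)&(abs(L[:,1])<.065)]
        if len(s)>8: E.append((x,s[:,1].min(),s[:,1].max()))
    E=np.array(E); pl=np.polyfit(E[:,0],E[:,1],1); ph=np.polyfit(E[:,0],E[:,2],1)
    yaw+=np.arctan((pl[0]+ph[0])/2)
    f=[s[:,0].min() for y in np.arange(-.035,.036,.005) for s in [L[(abs(L[:,1]-y)<.003)&(L[:,0]<-.02)]] if len(s)]
    dx=np.mean(f)+.075; dy=(pl[1]+ph[1])/2
    o=np.array(o)+np.array([np.cos(yaw)*dx-np.sin(yaw)*dy,np.sin(yaw)*dx+np.cos(yaw)*dy])
print(name,np.round(o,4),'yaw',round(np.degrees(yaw),2),'width',ph[1]-pl[1],pl[0],ph[0],np.std(f))
ob=robot.get_obs(); print(ob['position'], Rn.from_quat(ob['tool_rot']).as_matrix().round(3))
mw=robot.camera_model('wrist'); R=np.array(mw['R']); print(-R.T@mw['t'],R.round(3),mw['fx'])
E
```

```text
[[ 0.38486793 -0.17474627  0.012     ]
 [ 0.51256079 -0.23190617  0.012     ]]
pump [ 0.4588 -0.1782] yaw -4.74 width 0.09651179241820892 0.004113369938162453 -0.004139071963197736 0.0007493204287602427
[0.27524995 0.56039687 0.22165968] [[-0.897  0.441 -0.001]
 [ 0.441  0.897 -0.002]
 [ 0.    -0.002 -1.   ]]
[0.21217114 0.59104918 0.38297012] [[ 0.441  0.897 -0.001]
 [ 0.867 -0.426  0.26 ]
 [ 0.233 -0.115 -0.966]] 377.6780673117259
```

```bash
cat >> h.py <<'E'
def plan(xyz,yawdeg,n,grip):
    "print n rows from the present pose to tool-down at xyz with tool x at yawdeg"
    o=robot.get_obs(); p=np.array(o['position']); R=Rn.from_quat(o['tool_rot'])
    y=np.radians(yawdeg); T=Rn.from_matrix(np.array([[np.cos(y),np.sin(y),0],[np.sin(y),-np.cos(y),0],[0,0,-1]]))
    rv=(R.inv()*T).as_rotvec(); d=(np.array(xyz)-p)/n
    print('t',o['time'],'err',np.round(np.array(xyz)-p,4),'rv deg',np.degrees(rv).round(2),'F',np.round(o['ft_force'],1),'w',round(o['grip_width'],4))
    for i in range(n):
        Ri=R*Rn.from_rotvec(rv*i/n); print([*np.round(Ri.inv().apply(d),3).tolist(),*np.degrees(rv/n).round(1).tolist(),grip])
E
python3 -c "
from h import *
plan((.644,.246,.10),194.7,10,0)"
```

```text
t 0.1 err [ 0.3688 -0.3144 -0.1217] rv deg [ -0.1   -0.06 -40.87] F [-0.4  0.5 -0.4] w 0.0869
[-0.047, -0.012, 0.012, -0.0, -0.0, -4.1, 0]
[-0.046, -0.015, 0.012, -0.0, -0.0, -4.1, 0]
[-0.045, -0.018, 0.012, -0.0, -0.0, -4.1, 0]
[-0.043, -0.022, 0.012, -0.0, -0.0, -4.1, 0]
[-0.042, -0.025, 0.012, -0.0, -0.0, -4.1, 0]
[-0.04, -0.028, 0.012, -0.0, -0.0, -4.1, 0]
[-0.038, -0.03, 0.012, -0.0, -0.0, -4.1, 0]
[-0.036, -0.033, 0.012, -0.0, -0.0, -4.1, 0]
[-0.033, -0.035, 0.012, -0.0, -0.0, -4.1, 0]
[-0.03, -0.038, 0.012, -0.0, -0.0, -4.1, 0]
```

Request:
{"api": "drive_tool", "payload": {
  "series": [
    [-0.047, -0.012, 0, 0, 0, -4.1, 0],
    [-0.046, -0.015, 0, 0, 0, -4.1, 0],
    [-0.045, -0.018, 0, 0, 0, -4.1, 0],
    [-0.043, -0.022, 0, 0, 0, -4.1, 0],
    [-0.042, -0.025, 0, 0, 0, -4.1, 0]
  ]
}}

```text
time: 0.72
position: [0.4611, 0.4025, 0.2221]
tool_rot: [0.048, 0.999, -0.0, -0.0]
ft_force: [0.5, 0.2, -0.1]
grip_width: 0.0448
```

Request:
{"api": "drive_tool", "payload": {
  "series": [
    [-0.04, -0.028, 0, 0, 0, -4.1, 0],
    [-0.038, -0.03, 0.03, 0, 0, -4.1, 0],
    [-0.036, -0.033, 0.03, 0, 0, -4.1, 0],
    [-0.033, -0.035, 0.03, 0, 0, -4.1, 0],
    [-0.03, -0.038, 0.03, 0, 0, -4.1, 0]
  ]
}}

```text
time: 1.35
position: [0.6461, 0.2457, 0.1011]
tool_rot: [-0.13, 0.991, 0.0, -0.0]
ft_force: [0.2, 0.1, 1.4]
grip_width: 0.0017
```

```bash
python3 -c "
from h import *
im,W,m=cloud('wrist'); cv2.imwrite('pics/w1.png',im); np.savez('w1.npz',im=im,W=W)
plan((.644,.246,.05),194.7,2,0)"
```

```text
t 1.4 err [-0.0057  0.0061 -0.0465] rv deg [-0.21 -0.11  0.14] F [ 3.4 -2.4 -2.2] w 0.0009
[0.002, 0.004, 0.023, -0.1, -0.1, 0.1, 0]
[0.002, 0.004, 0.023, -0.1, -0.1, 0.1, 0]
```

View pics/w1.png

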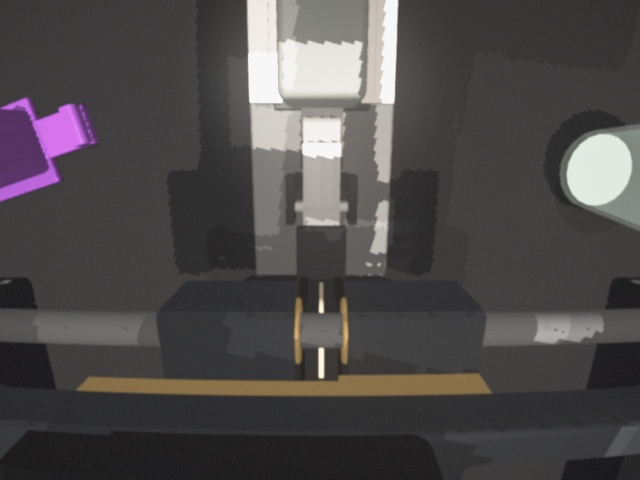

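Wrist view: the dark pad, about (321,250), lies in line with the fingers at u = 321. The hook and pack are above it, with the pack end near (320,100). The arm was still settling, so I descend with the correction and then let it settle.

Request:
{"api": "drive_tool", "payload": {
  "series": [
    [0, 0, 0.02, 0, 0, 0, 0],
    [0, 0, 0.02, 0, 0, 0, 0],
    [0, 0, 0, 0, 0, 0, 0],
    [0, 0, 0, 0, 0, 0, 0]
  ]
}}

```text
time: 1.9
position: [0.645, 0.248, 0.0631]
tool_rot: [-0.13, 0.992, 0.0, 0.0]
ft_force: [0.8, 0.9, -0.1]
grip_width: 0.0004
```

```bash
python3 -c "
from h import *
W=np.load('w1.npz')['W']
for v in (180,200,230,240,250,260,270): print(v,W[v,321].round(4))
plan((.644,.246,.045),194.7,1,0)"
```

```text
180 [0.5994 0.2325 0.0373]
200 [0.6109 0.2356 0.0373]
230 [0.6269 0.2399 0.0453]
240 [0.633  0.2415 0.0447]
250 [0.6391 0.2431 0.0442]
260 [0.6454 0.2448 0.0435]
270 [0.6513 0.2464 0.0445]
t 1.9 err [-0.001  -0.002  -0.0181] rv deg [0.   0.03 0.22] F [ 0.8  0.9 -0.1] w 0.0004
[0.001, -0.002, 0.018, 0.0, 0.0, 0.2, 0]
```

Request:
{"api": "drive_tool", "payload": {
  "series": [
    [0, -0.002, 0.015, 0, 0, 0, 0],
    [0, 0, 0.006, 0, 0, 0, 0],
    [0, 0, 0.004, 0, 0, 0, 0],
    [0, 0, 0.003, 0, 0, 0, 0],
    [0, 0, 0, 0, 0, 0, 0]
  ]
}}

```text
time: 2.52
position: [0.6514, 0.2464, 0.0381]
tool_rot: [-0.129, 0.992, 0.001, 0.007]
ft_force: [3.8, 2.5, 8.5]
grip_width: 0.0006
```

Request:
{"api": "drive_tool", "payload": {
  "series": [
    [0.003, 0, 0.004, 0, 0, 0, 0],
    [0, 0, 0.003, 0, 0, 0, 0],
    [0, 0, 0, 0, 0, 0, 0]
  ]
}}

```text
time: 2.9
position: [0.6531, 0.2468, 0.0345]
tool_rot: [-0.129, 0.992, 0.002, 0.012]
ft_force: [5.8, 4.2, 16.6]
grip_width: 0.0003
```

```bash
python3 -c "
from h import *
im,W,m=cloud('wrist'); im2,W2,m2=cloud('top'); np.savez('w2.npz',im=im,W=W)
cv2.imwrite('pics/w2.png',im)
print(robot.get_obs()['position'],robot.get_obs()['ft_force'])
w=W2.reshape(-1,3); w=w[(w[:,2]>.064)&(w[:,2]<.078)&(np.hypot(w[:,0]-.51,w[:,1]-.2095)<.06)]; print('batt',len(w),w.mean(0), cv2.minAreaRect((w[:,:2]*1000).astype(np.float32)))
"
```

```text
[0.65311425 0.24681512 0.03451513] [ 7.76386392  2.93445598 17.13184988]
batt 184 [0.51089025 0.19585885 0.07059298] ((512.9752807617188, 195.7306671142578), (78.5691146850586, 19.86321258544922), 10.694616317749023)
```

Request:
{"api": "drive_tool", "payload": {
  "series": [
    [0, 0, -0.02, 0, 0, 0, 0],
    [0, 0, -0.06, 0, 0, 0, 0.5],
    [0.03, 0, 0, 0, 0, 0, 1],
    [0.05, 0, 0, 0, 0, 0, 1],
    [0, 0, 0, 0, 0, 0, 1]
  ]
}}

```text
time: 3.62
position: [0.5583, 0.2224, 0.1062]
tool_rot: [-0.129, 0.992, -0.0, -0.006]
ft_force: [0.5, 0.5, -0.1]
grip_width: 0.0322
```

```bash
python3 -c "
from h import *
im2,W2,m2=cloud('top')
im,W,m=cloud('wrist'); np.savez('w3.npz',im=im,W=W)
cv2.imwrite('pics/w3.png',im)
for w in (W2,W):
  w=w.reshape(-1,3); w=w[(w[:,2]>.064)&(w[:,2]<.078)&(np.hypot(w[:,0]-.51,w[:,1]-.2095)<.06)]; print('batt',len(w),w.mean(0), cv2.minAreaRect((w[:,:2]*1000).astype(np.float32)))
plan((.5094,.2105,.12),194.7,3,1)
"
```

```text
batt 96 [0.48800598 0.19291228 0.06986826] ((495.637939453125, 196.14105224609375), (43.640846252441406, 25.99449348449707), 12.179171562194824)
batt 11922 [0.51033037 0.20911883 0.068863  ] ((512.0029296875, 209.53384399414062), (77.19400787353516, 44.43412780761719), 14.492383003234863)
t 3.725 err [-0.0557 -0.013   0.0125] rv deg [-0.   -0.02  0.13] F [ 0.6 -0.5  0.4] w 0.0404
[0.019, 0.001, -0.004, -0.0, -0.0, 0.0, 1]
[0.019, 0.001, -0.004, -0.0, -0.0, 0.0, 1]
[0.019, 0.001, -0.004, -0.0, -0.0, 0.0, 1]
```

View pics/w3.png

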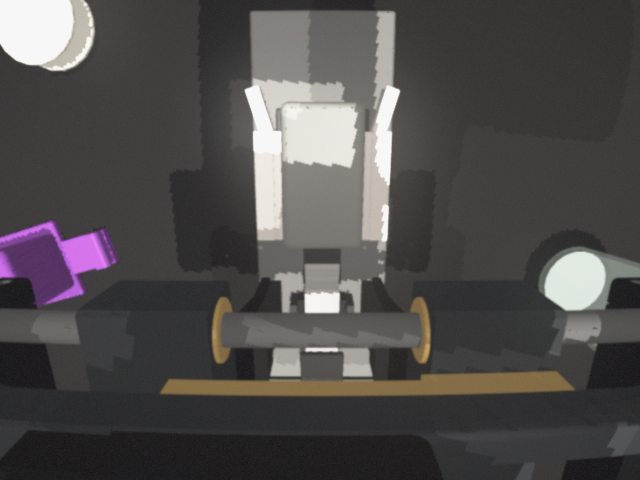

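The hook is free. The pack, spanning (283–363, 100–245), has sprung back about 8 mm in the rail. I open the gripper over it and descend.

Request:
{"api": "drive_tool", "payload": {
  "series": [
    [0.02, 0, 0, 0, 0, 0, 1],
    [0.02, 0, 0, 0, 0, 0, 1],
    [0.009, 0, 0, 0, 0, 0, 1],
    [0, 0, 0, 0, 0, 0, 1],
    [0, 0, 0.01, 0, 0, 0, 1]
  ]
}}

```text
time: 4.35
position: [0.5205, 0.2115, 0.098]
tool_rot: [-0.129, 0.992, 0.0, 0.002]
ft_force: [0.7, -0.3, 0.3]
grip_width: 0.0851
```

Request:
{"api": "drive_tool", "payload": {
  "series": [
    [0, 0, 0.025, 0, 0, 0, 1],
    [0, 0, 0.025, 0, 0, 0, 1],
    [0, 0, 0.012, 0, 0, 0, 1],
    [0, 0, 0, 0, 0, 0, 1],
    [0, 0, 0, 0, 0, 0, 1]
  ]
}}

```text
time: 4.97
position: [0.519, 0.2113, 0.036]
tool_rot: [-0.129, 0.992, 0.0, 0.001]
ft_force: [-0.2, -0.0, 0.2]
grip_width: 0.0868
```

Request:
{"api": "drive_tool", "payload": {
  "series": [
    [0.008, 0, 0.002, 0, 0, 0, 1],
    [0, 0, 0, 0, 0, 0, 1],
    [0, 0, 0, 0, 0, 0, 0.3],
    [0, 0, 0, 0, 0, 0, 0.3],
    [0, 0, 0, 0, 0, 0, 0.3]
  ],
  "squeeze": 20
}}

```text
time: 5.6
position: [0.5108, 0.2091, 0.0337]
tool_rot: [-0.129, 0.992, 0.0, 0.0]
ft_force: [0.6, -0.4, 0.5]
grip_width: 0.0647
```

Request:
{"api": "drive_tool", "payload": {
  "series": [
    [0, 0, 0, 0, 0, 0, 0.3],
    [0, 0, 0, 0, 0, 0, 0.3],
    [0, 0, 0, 0, 0, 0, 0.3],
    [0, 0, 0, 0, 0, 0, 0.3]
  ],
  "squeeze": 35
}}

```text
time: 6.1
position: [0.5104, 0.2092, 0.0335]
tool_rot: [-0.129, 0.992, 0.0, -0.0]
ft_force: [-0.7, 0.6, 0.6]
grip_width: 0.0442
```

```bash
python3 -c "
from h import *
plan((.435,.1905,.034),194.7,5,.3)"
```

```text
t 6.1 err [-0.0754 -0.0187  0.0005] rv deg [ 0.01 -0.01  0.12] F [-0.7  0.6  0.6] w 0.0442
[0.016, 0.0, -0.0, 0.0, -0.0, 0.0, 0.3]
[0.016, 0.0, -0.0, 0.0, -0.0, 0.0, 0.3]
[0.016, 0.0, -0.0, 0.0, -0.0, 0.0, 0.3]
[0.016, 0.0, -0.0, 0.0, -0.0, 0.0, 0.3]
[0.016, 0.0, -0.0, 0.0, -0.0, 0.0, 0.3]
```

Gripped at 44.2 mm. I slide it out along the rail.

Request:
{"api": "drive_tool", "payload": {
  "series": [
    [0.01, 0, 0, 0, 0, 0, 0],
    [0.018, 0, 0, 0, 0, 0, 0],
    [0.018, 0, 0, 0, 0, 0, 0],
    [0.018, 0, 0, 0, 0, 0, 0],
    [0.015, 0, 0, 0, 0, 0, 0]
  ]
}}

```text
time: 6.72
position: [0.4328, 0.1885, 0.0335]
tool_rot: [-0.129, 0.992, -0.0, -0.0]
ft_force: [-0.5, 0.3, -3.5]
grip_width: 0.0437
```

Request:
{"api": "drive_tool", "payload": {
  "series": [
    [0, 0, 0, 0, 0, 0, 0],
    [0, 0, -0.01, 0, 0, 0, 0],
    [0, 0, -0.02, 0, 0, 0, 0],
    [0, 0, -0.03, 0, 0, 0, 0],
    [0, 0, -0.03, 0, 0, 0, 0]
  ]
}}

```text
time: 7.35
position: [0.4348, 0.1889, 0.1248]
tool_rot: [-0.129, 0.992, 0.0, 0.0]
ft_force: [0.8, -1.1, -2.4]
grip_width: 0.0437
```

```bash
python3 -c "
from h import *
im,W,m=cloud('wrist'); cv2.imwrite('pics/w4.png',im)
c=np.array([.4588,-.1782]); y=np.radians(-4.74); a=c-.055*np.array([np.cos(y),np.sin(y)]);print(a)
plan((a[0],a[1],.123),180-4.74,8,0)"
```

```text
[ 0.4039881  -0.17365511]
t 7.4 err [-0.033  -0.3631 -0.005 ] rv deg [ 0.03  0.43 19.59] F [1.  1.2 0. ] w 0.0435
[0.016, -0.043, 0.001, 0.0, 0.1, 2.4, 0]
[0.014, -0.043, 0.001, 0.0, 0.1, 2.4, 0]
[0.012, -0.044, 0.001, 0.0, 0.1, 2.4, 0]
[0.01, -0.044, 0.001, 0.0, 0.1, 2.4, 0]
[0.008, -0.045, 0.001, 0.0, 0.1, 2.4, 0]
[0.006, -0.045, 0.001, 0.0, 0.1, 2.4, 0]
[0.004, -0.045, 0.001, 0.0, 0.1, 2.4, 0]
[0.002, -0.046, 0.001, 0.0, 0.1, 2.4, 0]
```

View pics/w4.png

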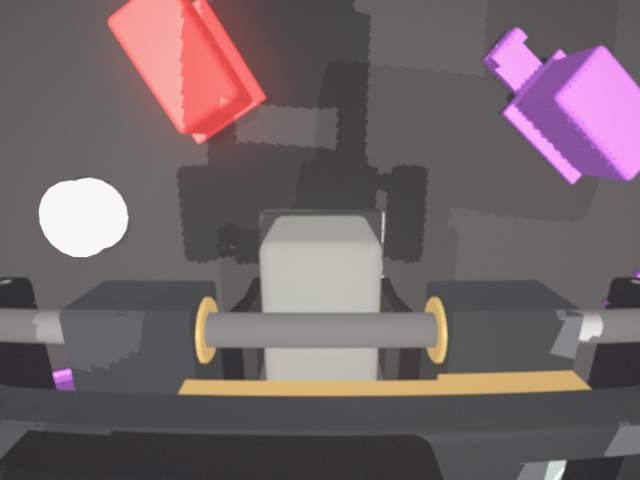

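The pack is held level and straight, with its top face at (262–382, 215–380). It is clear of the charger and well above the spool and look-alikes. I carry it to the pump apron.

Request:
{"api": "drive_tool", "payload": {
  "series": [
    [0.016, -0.043, 0, 0, 0, 2.4, 0],
    [0.014, -0.043, 0, 0, 0, 2.4, 0],
    [0.012, -0.044, 0, 0, 0, 2.4, 0],
    [0.01, -0.044, 0, 0, 0, 2.4, 0],
    [0.008, -0.045, 0, 0, 0, 2.4, 0]
  ]
}}

```text
time: 8.02
position: [0.4137, -0.0393, 0.1236]
tool_rot: [-0.024, 1.0, -0.0, 0.001]
ft_force: [0.4, 0.6, -3.4]
grip_width: 0.0436
```

Request:
{"api": "drive_tool", "payload": {
  "series": [
    [0.006, -0.045, 0, 0, 0, 2.4, 0],
    [0.004, -0.045, 0, 0, 0, 2.4, 0],
    [0.002, -0.046, 0, 0, 0, 2.4, 0],
    [0, 0, 0, 0, 0, 0.4, 0],
    [0, 0, 0, 0, 0, 0, 0]
  ]
}}

```text
time: 8.65
position: [0.4018, -0.1735, 0.1234]
tool_rot: [0.042, 0.999, 0.001, -0.0]
ft_force: [-0.6, 0.5, -4.0]
grip_width: 0.044
```

```bash
cat > chk.py <<'E'
from h import *
im,W,m=cloud('scene'); cv2.imwrite('pics/s_chk.png',im); np.savez('s_chk.npz',im=im,W=W)
it,Wt,mt=cloud('top'); cv2.imwrite('pics/t_chk.png',it); iw,Ww,mw=cloud('wrist'); np.savez('w_chk.npz',im=iw,W=Ww)
o=robot.get_obs(); p=np.array(o['position'])
for n,w in (('top',Wt),('wrist',Ww)):
    w=w.reshape(-1,3); zt=p[2]+.0365; w=w[(abs(w[:,2]-zt)<.006)&(np.hypot(w[:,0]-p[0],w[:,1]-p[1])<.06)]
    if len(w)>30: print(n,'zmed',np.median(w[:,2])-zt,len(w),w.mean(0).round(4),cv2.minAreaRect((w[:,:2]*1000).astype(np.float32)))
c=cv2.resize(im[200:340,130:330],(800,560)); cv2.imwrite('pics/s_crop.png',c)
plan((.404,-.1737,.045),180-4.74,3,0)
E
python3 chk.py
```

```text
wrist zmed -0.0010673997140168423 13024 [ 0.3881 -0.1723  0.1587] ((393.50372314453125, -172.52615356445312), (67.74051666259766, 58.484073638916016), 85.68548583984375)
t 8.8 err [ 0.0022 -0.0012 -0.0784] rv deg [ 0.05 -0.06  0.07] F [ 1.  -0.1 -3.4] w 0.0435
[-0.001, -0.0, 0.026, 0.0, -0.0, 0.0, 0]
[-0.001, -0.0, 0.026, 0.0, -0.0, 0.0, 0]
[-0.001, -0.0, 0.026, 0.0, -0.0, 0.0, 0]
```

View pics/s_crop.png

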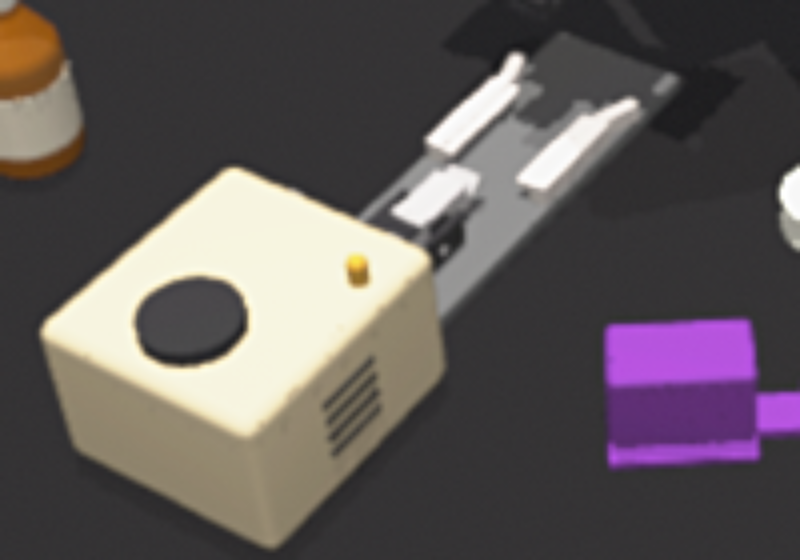

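Scene crop: the pump rail is empty and clear, with its mouth at about (570,90) and the hook at (435,195). The top and wrist estimates differed by about 2 mm sideways at the charger, so I'll measure the pump rail with the wrist camera from further in.

Request:
{"api": "drive_tool", "payload": {
  "series": [
    [-0.02, 0, -0.03, 0, 0, 0, 0],
    [-0.045, 0, -0.03, 0, 0, 0, 0],
    [-0.045, 0, 0, 0, 0, 0, 0],
    [-0.03, 0, 0, 0, 0, 0, 0],
    [0, 0, 0, 0, 0, 0, 0]
  ]
}}

```text
time: 9.43
position: [0.5438, -0.1844, 0.1834]
tool_rot: [0.04, 0.999, -0.0, 0.001]
ft_force: [-1.6, 1.1, -3.7]
grip_width: 0.0434
```

Request:
{"api": "drive_tool", "payload": {
  "series": [
    [0, 0, 0, 0, 0, 0, 0],
    [0, 0, 0, 0, 0, 0, 0]
  ]
}}

```text
time: 9.68
position: [0.5403, -0.1846, 0.1832]
tool_rot: [0.041, 0.999, 0.0, -0.001]
ft_force: [-0.3, 0.5, -3.5]
grip_width: 0.0438
```

```bash
python3 -c "
from h import *
mw=robot.camera_model('wrist'); im,W,m=cloud('wrist'); np.savez('w5.npz',im=im,W=W,R=mw['R'],t=mw['t']); cv2.imwrite('pics/w5.png',im)
o=robot.get_obs(); print(o['position'],o['joint_velocities'].round(3))
g=im.astype(float).mean(2)
c=np.array([.4588,-.1782]); y=np.radians(-4.74)
w=W.reshape(-1,3); P=(w[:,:2]-c)@np.array([[np.cos(y),-np.sin(y)],[np.sin(y),np.cos(y)]]); 
for lo,hi,x0,x1 in ((.018,.034,0.005,.06),(.005,.018,-.07,-.03)):
  for x in np.arange(x0,x1,.006):
    k=(w[:,2]>lo)&(w[:,2]<hi)&(abs(P[:,0]-x)<.003)&(abs(P[:,1])<.06)
    if k.sum()>10:
      q=P[k,1]; n=q[q<0]; s=q[q>0]; print(lo,round(x,3),k.sum(),np.round([n.min(),n.max(),s.min(),s.max(),(n.min()+s.max())/2],4) if len(n) and len(s) else '')
k=(w[:,2]>.007)&(w[:,2]<.017)&(abs(P[:,0])<.1)&(abs(P[:,1])<.03);print('front x',P[k,0].min(),np.median(w[k,2]))
"
```

```text
[ 0.54049494 -0.18490493  0.18335911] [-0.005 -0.    -0.011  0.001 -0.003  0.001]
0.018 0.005 343 [-0.0427 -0.0237  0.0239  0.0428  0.0001]
0.018 0.011 361 [-0.0427 -0.0246  0.0239  0.043   0.0001]
0.018 0.017 314 [-0.0423 -0.0247  0.024   0.0424  0.0001]
0.018 0.023 361 [-0.0425 -0.0244  0.0237  0.0426  0.    ]
0.018 0.029 331 [-0.0425 -0.0244  0.0237  0.043   0.0002]
0.018 0.035 322 [-0.0427 -0.0243  0.0236  0.0431  0.0002]
0.018 0.041 322 [-0.043  -0.0243  0.0237  0.0423 -0.0003]
0.018 0.047 333 [-0.0432 -0.0244  0.0237  0.0425 -0.0003]
0.018 0.053 335 [-0.0433 -0.0245  0.0238  0.0427 -0.0003]
0.018 0.059 310 [-0.0435 -0.0246  0.0239  0.0428 -0.0003]
0.005 -0.07 769 [-0.0451 -0.0007  0.0001  0.0453  0.0001]
0.005 -0.064 869 [-0.0452 -0.0007  0.0001  0.0455  0.0002]
0.005 -0.058 835 [-0.0464 -0.0007  0.0001  0.0458 -0.0003]
0.005 -0.052 841 [-0.0464 -0.0007  0.0001  0.0458 -0.0003]
0.005 -0.046 858 [-0.0456 -0.0007  0.0001  0.0451 -0.0003]
0.005 -0.04 794 [-0.046  -0.0007  0.0001  0.0453 -0.0004]
0.005 -0.034 864 [-0.0461 -0.0007  0.0001  0.0465  0.0002]
front x -0.07271582379750176 0.011089223188975468
```

View pics/w5.png

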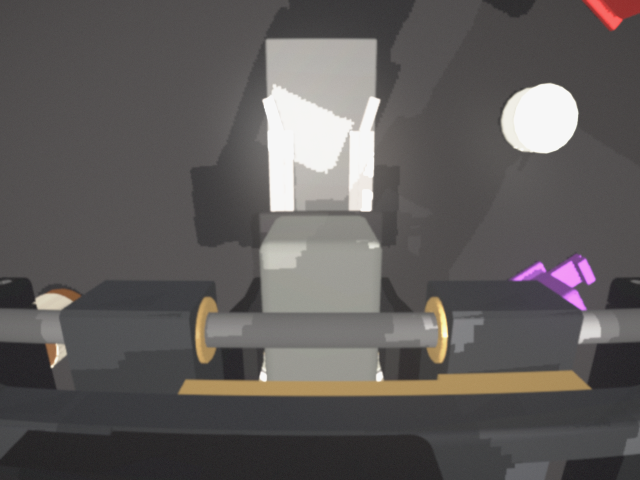

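The wrist view confirms the pump axis: rail centre within 0.3 mm, yaw within 0.3°, lips 48 mm apart. I back off to 60 mm before the mouth and lower.

Request:
{"api": "drive_tool", "payload": {
  "series": [
    [0.03, 0, 0, 0, 0, 0, 0],
    [0.05, 0, 0, 0, 0, 0, 0],
    [0.045, 0, 0, 0, 0, 0, 0],
    [0.017, 0, 0.02, 0, 0, 0, 0],
    [0, 0, 0.04, 0, 0, 0, 0]
  ]
}}

```text
time: 10.35
position: [0.3995, -0.1742, 0.1247]
tool_rot: [0.042, 0.999, -0.001, 0.002]
ft_force: [0.7, -0.8, -2.6]
grip_width: 0.0438
```

Request:
{"api": "drive_tool", "payload": {
  "series": [
    [0, 0, 0.04, 0, 0, 0, 0],
    [0, 0, 0.03, 0, 0, 0, 0],
    [0, 0, 0.01, 0, 0, 0, 0],
    [0, 0, 0, 0, 0, 0, 0],
    [0, 0, 0, 0, 0, 0, 0]
  ]
}}

```text
time: 10.98
position: [0.4009, -0.1743, 0.0446]
tool_rot: [0.042, 0.999, -0.001, 0.001]
ft_force: [0.6, 0.4, -3.2]
grip_width: 0.0437
```

```bash
cat > pf.py <<'E'
from h import *
o=robot.get_obs(); c=np.array([.4588,-.1782]); y=np.radians(-4.74); A=np.array([[np.cos(y),-np.sin(y)],[np.sin(y),np.cos(y)]])
R=Rn.from_quat(o['tool_rot']).as_matrix()
print('t',o['time'],'pump xy mm',((np.array(o['position'])[:2]-c)@A*1e3).round(1),'z',round(o['position'][2]*1e3,1),'F pump',(np.array(o['ft_force'])[:2]@A).round(1),round(o['ft_force'][2],1),'yaw',round(np.degrees(np.arctan2(R[1,0],R[0,0])),2),'toolz',R[:,2].round(4))
E
python3 pf.py
```

```text
t 10.975 pump xy mm [-58.1  -0.9] z 44.6 F pump [0.5 0.4] -3.2 yaw 175.23 toolz [ 0.0018 -0.0015 -1.    ]
```

Request:
{"api": "drive_tool", "payload": {
  "series": [
    [0, 0.001, 0.006, 0, 0, 0, 0],
    [0, 0, 0.003, 0, 0, 0, 0],
    [0, 0, 0.002, 0, 0, 0, 0],
    [0, 0, 0, 0, 0, 0, 0]
  ]
}}

```text
time: 11.48
position: [0.4003, -0.1727, 0.0335]
tool_rot: [0.042, 0.999, -0.0, 0.0]
ft_force: [-0.7, 0.7, 8.5]
grip_width: 0.0438
```

```bash
python3 pf.py
```

```text
t 11.475 pump xy mm [-58.7   0.7] z 33.5 F pump [-0.7  0.6] 8.5 yaw 175.23 toolz [ 6.e-04 -5.e-04 -1.e+00]
```

Request:
{"api": "drive_tool", "payload": {
  "series": [
    [0, -0.001, -0.001, 0, 0, 0, 0],
    [-0.01, 0, 0, 0, 0, 0, 0],
    [-0.01, 0, 0, 0, 0, 0, 0],
    [-0.01, 0, 0, 0, 0, 0, 0],
    [0, 0, 0, 0, 0, 0, 0]
  ]
}}

```text
time: 12.1
position: [0.4319, -0.1769, 0.0336]
tool_rot: [0.041, 0.999, -0.001, 0.001]
ft_force: [0.9, -0.1, -1.3]
grip_width: 0.0434
```

```bash
python3 pf.py
```

```text
t 12.1 pump xy mm [-26.9  -0.9] z 33.6 F pump [ 0.9 -0. ] -1.3 yaw 175.27 toolz [ 0.0024 -0.0016 -1.    ]
```

Request:
{"api": "drive_tool", "payload": {
  "series": [
    [-0.008, 0.0005, 0, 0, 0, 0, 0],
    [-0.008, 0, 0, 0, 0, 0, 0],
    [-0.008, 0, 0, 0, 0, 0, 0],
    [0, 0, 0, 0, 0, 0, 0]
  ]
}}

```text
time: 12.6
position: [0.4554, -0.1782, 0.0336]
tool_rot: [0.041, 0.999, -0.001, 0.001]
ft_force: [0.2, 0.1, -1.5]
grip_width: 0.0441
```

```bash
python3 pf.py
```

```text
t 12.6 pump xy mm [-3.4 -0.3] z 33.6 F pump [0.2 0.1] -1.5 yaw 175.25 toolz [ 0.0018 -0.0011 -1.    ]
```

Request:
{"api": "drive_tool", "payload": {
  "series": [
    [-0.004, 0, 0, 0, 0, 0, 0],
    [-0.004, 0, 0, 0, 0, 0, 0],
    [-0.003, 0, 0, 0, 0, 0, 0],
    [0, 0, 0, 0, 0, 0, 0]
  ]
}}

```text
time: 13.1
position: [0.4655, -0.1788, 0.0335]
tool_rot: [0.042, 0.999, -0.0, 0.0]
ft_force: [0.9, -0.6, -2.4]
grip_width: 0.0436
```

Request:
{"api": "drive_tool", "payload": {
  "series": [
    [-0.003, 0, 0, 0, 0, 0, 0],
    [-0.003, 0, 0, 0, 0, 0, 0],
    [0, 0, 0, 0, 0, 0, 0]
  ]
}}

```text
time: 13.48
position: [0.4715, -0.1793, 0.0335]
tool_rot: [0.042, 0.999, -0.0, 0.0]
ft_force: [0.4, -0.8, -3.3]
grip_width: 0.0439
```

Request:
{"api": "drive_tool", "payload": {
  "series": [
    [-0.003, 0, 0, 0, 0, 0, 0],
    [-0.003, 0, 0, 0, 0, 0, 0],
    [0, 0, 0, 0, 0, 0, 0]
  ]
}}

```text
time: 13.85
position: [0.4765, -0.1793, 0.0335]
tool_rot: [0.042, 0.999, 0.0, -0.001]
ft_force: [-2.5, 0.9, -0.3]
grip_width: 0.0437
```

```bash
python3 pf.py
```

```text
t 13.85 pump xy mm [17.7  0.4] z 33.5 F pump [-2.6  0.7] -0.3 yaw 175.24 toolz [-1.2e-03  7.0e-04 -1.0e+00]
```

Request:
{"api": "drive_tool", "payload": {
  "series": [
    [-0.002, 0, 0, 0, 0, 0, 0],
    [0, 0, 0, 0, 0, 0, 0]
  ]
}}

```text
time: 14.1
position: [0.4784, -0.1794, 0.0335]
tool_rot: [0.042, 0.999, 0.0, -0.001]
ft_force: [-2.6, 0.4, 0.8]
grip_width: 0.0437
```

Request:
{"api": "drive_tool", "payload": {
  "series": [
    [-0.002, 0, 0, 0, 0, 0, 0],
    [0, 0, 0, 0, 0, 0, 0]
  ]
}}

```text
time: 14.35
position: [0.4807, -0.1797, 0.0335]
tool_rot: [0.042, 0.999, 0.0, -0.0]
ft_force: [-4.0, 0.7, 0.8]
grip_width: 0.0435
```

Request:
{"api": "drive_tool", "payload": {
  "series": [
    [-0.002, 0, 0, 0, 0, 0, 0],
    [0, 0, 0, 0, 0, 0, 0]
  ]
}}

```text
time: 14.6
position: [0.4826, -0.1798, 0.0335]
tool_rot: [0.042, 0.999, 0.0, -0.0]
ft_force: [-3.1, 0.8, 0.4]
grip_width: 0.0437
```

Request:
{"api": "drive_tool", "payload": {
  "series": [
    [-0.002, 0, 0, 0, 0, 0, 0],
    [0, 0, 0, 0, 0, 0, 0]
  ]
}}

```text
time: 14.85
position: [0.4842, -0.1799, 0.0335]
tool_rot: [0.042, 0.999, 0.0, -0.001]
ft_force: [-5.5, -0.3, 2.0]
grip_width: 0.0434
```

Request:
{"api": "drive_tool", "payload": {
  "series": [
    [-0.002, 0, 0, 0, 0, 0, 0],
    [0, 0, 0, 0, 0, 0, 0]
  ]
}}

```text
time: 15.1
position: [0.4864, -0.1802, 0.0335]
tool_rot: [0.042, 0.999, 0.0, -0.0]
ft_force: [-4.5, 0.9, 0.4]
grip_width: 0.0437
```

Request:
{"api": "drive_tool", "payload": {
  "series": [
    [-0.002, 0, 0, 0, 0, 0, 0],
    [0, 0, 0, 0, 0, 0, 0]
  ]
}}

```text
time: 15.35
position: [0.4894, -0.1808, 0.0335]
tool_rot: [0.042, 0.999, -0.0, 0.0]
ft_force: [-2.8, -0.0, -0.1]
grip_width: 0.0436
```

Request:
{"api": "drive_tool", "payload": {
  "series": [
    [-0.002, 0, 0, 0, 0, 0, 0],
    [0, 0, 0, 0, 0, 0, 0]
  ]
}}

```text
time: 15.6
position: [0.491, -0.1809, 0.0335]
tool_rot: [0.042, 0.999, -0.0, 0.0]
ft_force: [-3.9, 0.1, -0.4]
grip_width: 0.0439
```

Request:
{"api": "drive_tool", "payload": {
  "series": [
    [-0.002, 0, 0, 0, 0, 0, 0],
    [0, 0, 0, 0, 0, 0, 0]
  ]
}}

```text
time: 15.85
position: [0.4913, -0.1807, 0.0335]
tool_rot: [0.042, 0.999, 0.0, -0.002]
ft_force: [-7.5, -1.2, 2.2]
grip_width: 0.0439
```

Request:
{"api": "drive_tool", "payload": {
  "series": [
    [-0.002, 0, 0, 0, 0, 0, 0],
    [0, 0, 0, 0, 0, 0, 0]
  ]
}}

```text
time: 16.1
position: [0.4922, -0.1804, 0.0336]
tool_rot: [0.042, 0.999, 0.001, -0.003]
ft_force: [-9.6, -0.6, 4.8]
grip_width: 0.0437
```

Request:
{"api": "drive_tool", "payload": {
  "series": [
    [-0.002, 0, 0, 0, 0, 0, 0],
    [0, 0, 0, 0, 0, 0, 0]
  ]
}}

```text
time: 16.35
position: [0.4938, -0.1802, 0.0336]
tool_rot: [0.041, 0.999, 0.001, -0.003]
ft_force: [-11.0, -0.4, 5.6]
grip_width: 0.0438
```

```bash
python3 pf.py
```

```text
t 16.35 pump xy mm [35.   0.9] z 33.6 F pump [-10.9  -1.3] 5.6 yaw 175.25 toolz [-0.0062  0.0025 -1.    ]
```

Request:
{"api": "drive_tool", "payload": {
  "series": [
    [-0.002, 0, 0, 0, 0, 0, 0],
    [0, 0, 0, 0, 0, 0, 0]
  ]
}}

```text
time: 16.6
position: [0.4955, -0.1803, 0.0336]
tool_rot: [0.041, 0.999, 0.001, -0.003]
ft_force: [-10.9, -0.8, 6.1]
grip_width: 0.0438
```

Request:
{"api": "drive_tool", "payload": {
  "series": [
    [-0.002, 0, 0, 0, 0, 0, 0],
    [0, 0, 0, 0, 0, 0, 0]
  ]
}}

```text
time: 16.85
position: [0.497, -0.1803, 0.0336]
tool_rot: [0.041, 0.999, 0.001, -0.004]
ft_force: [-12.2, 0.3, 5.5]
grip_width: 0.0438
```

Request:
{"api": "drive_tool", "payload": {
  "series": [
    [-0.002, 0, 0, 0, 0, 0, 0],
    [0, 0, 0, 0, 0, 0, 0]
  ]
}}

```text
time: 17.1
position: [0.4987, -0.1803, 0.0336]
tool_rot: [0.041, 0.999, 0.002, -0.004]
ft_force: [-13.0, 0.1, 6.9]
grip_width: 0.0435
```

Request:
{"api": "drive_tool", "payload": {
  "series": [
    [-0.001, 0, 0, 0, 0, 0, 0],
    [0, 0, 0, 0, 0, 0, 0]
  ]
}}

```text
time: 17.35
position: [0.5004, -0.1804, 0.0336]
tool_rot: [0.041, 0.999, 0.001, -0.003]
ft_force: [-10.9, 0.7, 5.5]
grip_width: 0.044
```

Request:
{"api": "drive_tool", "payload": {
  "series": [
    [-0.001, 0, 0, 0, 0, 0, 0],
    [0, 0, 0, 0, 0, 0, 0]
  ]
}}

```text
time: 17.6
position: [0.5015, -0.1805, 0.0336]
tool_rot: [0.041, 0.999, 0.001, -0.003]
ft_force: [-10.9, 0.2, 5.6]
grip_width: 0.0435
```

Request:
{"api": "drive_tool", "payload": {
  "series": [
    [-0.001, 0, 0, 0, 0, 0, 0],
    [0, 0, 0, 0, 0, 0, 0]
  ]
}}

```text
time: 17.85
position: [0.5018, -0.1805, 0.0336]
tool_rot: [0.041, 0.999, 0.002, -0.004]
ft_force: [-12.5, 0.1, 7.5]
grip_width: 0.0438
```

Request:
{"api": "drive_tool", "payload": {
  "series": [
    [-0.001, 0, 0, 0, 0, 0, 0],
    [0, 0, 0, 0, 0, 0, 0]
  ]
}}

```text
time: 18.1
position: [0.502, -0.1804, 0.0336]
tool_rot: [0.041, 0.999, 0.002, -0.005]
ft_force: [-14.0, -0.6, 8.5]
grip_width: 0.0437
```

```bash
python3 pf.py; python3 -c "
from h import *
im,W,m=cloud('scene'); cv2.imwrite('pics/s7.png',cv2.resize(im[190:330,170:330],(800,600),interpolation=cv2.INTER_CUBIC))"
```

```text
t 18.1 pump xy mm [43.2  1.4] z 33.6 F pump [-13.9  -1.7] 8.5 yaw 175.26 toolz [-0.0096  0.0039 -0.9999]
```

View pics/s7.png

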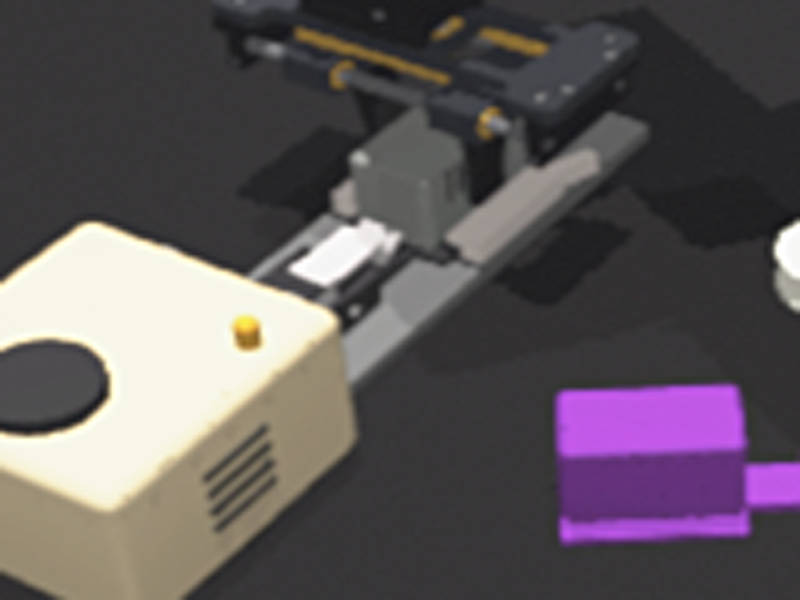

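Ejector contact came at x of about 32.5 mm. There was a small jump at about 40.5 mm and a stiff stop at about 43 mm at 14 N, which matches a click followed by the buffer. Scene crop: the pack, about (415,180), sits against the catch block and the hook, about (340,250), looks down. I ease back gently as a pull test before releasing.

Request:
{"api": "drive_tool", "payload": {
  "series": [
    [0.003, 0, 0, 0, 0, 0, 0],
    [0.003, 0, 0, 0, 0, 0, 0],
    [0, 0, 0, 0, 0, 0, 0]
  ]
}}

```text
time: 18.52
position: [0.4994, -0.1808, 0.0335]
tool_rot: [0.041, 0.999, 0.001, -0.001]
ft_force: [-5.2, 1.8, 2.3]
grip_width: 0.0442
```

Request:
{"api": "drive_tool", "payload": {
  "series": [
    [0.003, 0, 0, 0, 0, 0, 0],
    [0, 0, 0, 0, 0, 0, 0]
  ]
}}

```text
time: 18.77
position: [0.4989, -0.1813, 0.0335]
tool_rot: [0.042, 0.999, -0.0, 0.001]
ft_force: [-0.4, 3.7, -2.6]
grip_width: 0.0439
```

Request:
{"api": "drive_tool", "payload": {
  "series": [
    [0.003, 0, 0, 0, 0, 0, 0],
    [0, 0, 0, 0, 0, 0, 0]
  ]
}}

```text
time: 19.02
position: [0.4987, -0.1824, 0.0339]
tool_rot: [0.042, 0.999, -0.001, 0.004]
ft_force: [5.5, 4.1, -5.1]
grip_width: 0.0441
```

It stays at x ≈ 0.4988 under a 5 N pull, so it is latched. I return to neutral, open, and rise straight up.

Request:
{"api": "drive_tool", "payload": {
  "series": [
    [-0.003, 0, 0, 0, 0, 0, 0],
    [0, 0, 0, 0, 0, 0, 0.6],
    [0, 0, 0, 0, 0, 0, 0.8],
    [0, 0, 0, 0, 0, 0, 0.9],
    [0, 0, 0, 0, 0, 0, 1]
  ]
}}

```text
time: 19.65
position: [0.498, -0.1815, 0.0337]
tool_rot: [0.042, 0.999, -0.0, 0.0]
ft_force: [0.3, 0.5, 1.2]
grip_width: 0.0743
```

Request:
{"api": "drive_tool", "payload": {
  "series": [
    [0, 0, 0, 0, 0, 0, 1],
    [0, 0, 0, 0, 0, 0, 1],
    [0, 0, -0.01, 0, 0, 0, 1],
    [0, 0, -0.03, 0, 0, 0, 1],
    [0, 0, -0.05, 0, 0, 0, 1]
  ]
}}

```text
time: 20.27
position: [0.4968, -0.1808, 0.1237]
tool_rot: [0.042, 0.999, 0.001, -0.002]
ft_force: [0.7, -0.6, 0.8]
grip_width: 0.0867
```

Request:
{"api": "drive_tool", "payload": {
  "series": [
    [-0.02, 0, -0.05, 0, 0, 0, 1],
    [-0.04, 0, 0, 0, 0, 0, 1],
    [-0.02, 0, 0, 0, 0, 0, 1],
    [0, 0, 0, 0, 0, 0, 1],
    [0, 0, 0, 0, 0, 0, 1]
  ]
}}

```text
time: 20.9
position: [0.5762, -0.1875, 0.1733]
tool_rot: [0.042, 0.999, 0.0, -0.001]
ft_force: [-0.3, 0.2, -0.6]
grip_width: 0.087
```

```bash
python3 pf.py; python3 -c "
from h import *
im,W,m=cloud('wrist'); s,_,_=cloud('scene')
c=np.array([.4588,-.1782]); y=np.radians(-4.74); A=np.array([[np.cos(y),-np.sin(y)],[np.sin(y),np.cos(y)]])
w=W.reshape(-1,3); P=np.c_[(w[:,:2]-c)@A,w[:,2]]
k=(abs(P[:,2]-.07)<.008)&(abs(P[:,0]-.04)<.07)&(abs(P[:,1])<.04); q=P[k]
r=cv2.minAreaRect((q[:,:2]*1000).astype(np.float32)); print(k.sum(),r,np.median(q[:,2]))
f=np.linalg.lstsq(np.c_[q[:,:2],np.ones(len(q))],q[:,2],rcond=None)[0]; print('slope',f)
a=cv2.resize(im,(400,300)); b=cv2.resize(s[190:340,130:330],(400,300),interpolation=cv2.INTER_CUBIC)
cv2.imwrite('pics/fin.png',np.hstack([a,b]))"
```

```text
t 20.9 pump xy mm [117.8   0.4] z 173.3 F pump [-0.3  0.2] -0.6 yaw 175.23 toolz [-1.9e-03  8.0e-04 -1.0e+00]
7322 ((41.95265197753906, -1.371194839477539), (44.634376525878906, 77.578369140625), 89.77140045166016) 0.06905142021912222
slope [0.00268927 0.00085509 0.06881279]
```

View pics/fin.png

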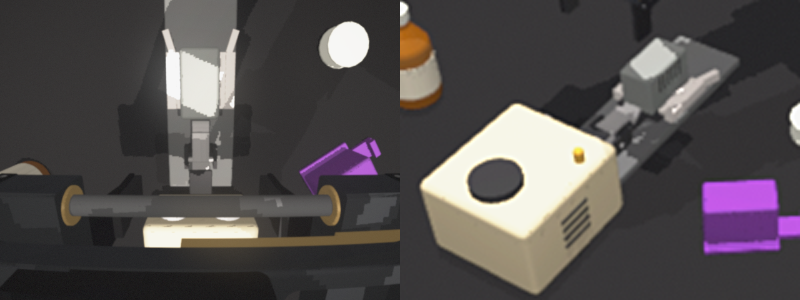

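The pack is released and stayed at x of about 41 mm, level, z as expected, about 1.4 mm off the centre line. It was not pushed back, so the catch holds it. I hand in.

```bash
python3 -c "
from rig import robot
print(robot.hand_in())"
```

```text
the job is handed in; nothing more can be done
None
```

The battery pack is in the pump's rail and held by the pump's catch alone. I handed the job in at about 21 s of the 64 s allowed; no verdict was reported.

- **Charger:** I pressed the charger's catch pad about 10.5 mm, at about 17 N. The pack sprang back 7–8 mm. I gripped it at 44 mm, slid it out along the rail and carried it over to the pump.
- **Pump:** The ejector was felt at about 32.5 mm past the mouth. The click came at about 40.5 mm, with a small jump and a force drop. The buffer followed at about 43 mm, and I stopped at 14 N.
- **Hold check:** The pack held against a 5 N pull. After release it stayed at about 41 mm (about 42 mm by the wrist camera), level to within 0.003 rad and about 1.4 mm off the centre line. Its top was at the expected height to within about 1 mm.
- **Force reading:** The drop at the click was only about 2 N, so I relied on the buffer feel, the pull test and the pack staying put after release.
- **Camera disagreement:** At the charger, the top and wrist cameras differed by about 2 mm sideways. I checked the pump with the wrist camera before inserting, and there the two agreed to within 0.3 mm sideways. Its reading of the rail's front end was about 2 mm off along the rail.
- **Bystanders:** I never went near the spool, beaker or reagent bottle. The final pictures show the spool and bottle standing, but I did not re-measure them and the beaker was out of view.

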